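Tidy the bar corner and hold the muddler ready over the glass

TASK

Get the bar corner ready for mixing a drink: first put the lemon into the oval dish and the spoon into the wooden tray. Then draw the muddler (the long plain rod, not the shorter tool with the ribbed pointed head) out of its slanted stand, turn it upright with the foot that was in the socket pointing down, and finish while still holding it so, steadily, its foot centred just above the mouth of the tumbler without touching the glass. Leave the glass, the other tool and everything else where they stand.

Things in the scene. Friction and masses are not known exactly. Their poses are not given: they have to be found in the camera images.
- lemon_centre (a point): centre of a lemon, an egg shape 71 mm long (its x axis), 53 mm wide (y) and 51 mm high, lying on the worktop with its long axis level; 85 g
- spoon_centre (a point): centre (half-way up) of a pale metal spoon lying flat on the worktop, 136 mm long along its y axis; to the touch it is a bar 16 mm wide (x) and 10 mm thick (z) along its whole length; 50 g
- dish: glazed white oval dish with a scalloped rim, 180 mm long along its y axis, 112 mm wide (x), rim 40 to 49 mm high, fixed to the worktop; origin at the centre of its underside; the hollow floor at the middle is 15 to 20 mm above the worktop
- tray: low open rectangular tray of light wood, fixed to the worktop, outside 185 mm long (its y axis), 105 mm wide (x), 24 mm high, walls and floor 5 mm thick; origin at the centre of its underside
- stand: dark wooden tool stand fixed to the worktop, base 150 mm (x) by 178 mm (y); it carries a slanted block with two round blind sockets, 27 mm across and 55 mm deep, whose axes lie at y = +40 and y = -40 mm of the stand and lean 32 degrees from the vertical towards the stand's -x (towards the robot); origin at the centre of its underside. Socket mouths at x = -37 mm, z = 85 mm, bottoms at x = -8 mm, z = 38 mm in the stand's frame
- muddler_centre (a point): centre of the muddler, a plain turned wooden rod 187 mm long, 25 mm across at both ends and a little slimmer between; its y axis runs along the rod from the foot (in the socket at the start) to the free top end, 93.5 mm each way. It stands loosely in one of the two sockets (either one), about 132 mm of it sticking out, with some play, so that it leans about 40 degrees from the vertical; 80 g
- muddler_foot (a point): centre of the muddler's foot end, the end that is in the socket at the start; same axes as muddler_centre
- reamer_centre (a point): middle of the other tool, to be left alone, in the other socket: a light wooden citrus reamer, 149 mm long, handle 18 to 24 mm thick, with a ribbed pointed head 37 mm across at its top; y axis along it towards the pointed head
- tumbler_mouth (a point): centre of the mouth of a plain clear glass tumbler, loose, 80 mm across and 88 mm high, its rim at this height; inside width at the mouth about 70 mm
- jigger: bystander: steel double jigger 43 mm across, 70 mm high; origin at the centre of its underside
- egg_cup: bystander, fixed: plated egg cup 46 mm across, 60 mm high; origin at the centre of its underside
- cork: bystander: wine cork on end, 23 mm across, 44 mm high; origin at the centre of its underside
Things that resemble listed ones, but are neither listed nor needed, are in the scene too. There is more than one size of the part that bears muddler_centre; the job needs the larger.

How it is judged:
On the way, in this order (a step that is already met when the one before it is completed fails the run):
1. the lemon lies in the dish and the spoon in the tray, both let go, the muddler still in its socket (x of lemon_centre in the frame of dish between -0.04 and 0.04 m and y of lemon_centre in the frame of dish between -0.07 and 0.07 m and height (world z) of lemon_centre between 0.03 and 0.07 m and x of spoon_centre in the frame of tray between -0.045 and 0.045 m and y of spoon_centre in the frame of tray between -0.03 and 0.03 m and height (world z) of spoon_centre below 0.02 m and angle between spoon_centre's own z axis and vertical below 0.15 rad and linear speed of lemon below 0.03 m/s and contact force between the fingers and lemon below 0.05 N and contact force between the fingers and spoon below 0.05 N and distance of muddler_foot from where it was at the start of the episode below 0.02 m), for 0.2 s.
2. the muddler's foot is clear of the stand (distance between muddler_foot and stand above 0.1 m and contact force between muddler and stand below 0.05 N), for 0.1 s.
At the end, for the whole second after the job is handed in: Lemon in the dish's hollow, spoon flat in the tray. Muddler gripped and still, upright within 0.2 rad, foot down, foot within 22 mm sideways of the centre of the tumbler's mouth and 5 to 80 mm above its rim, touching neither glass nor stand; tumbler upright (x of lemon_centre in the frame of dish between -0.04 and 0.04 m and y of lemon_centre in the frame of dish between -0.07 and 0.07 m and height (world z) of lemon_centre between 0.03 and 0.07 m and x of spoon_centre in the frame of tray between -0.045 and 0.045 m and y of spoon_centre in the frame of tray between -0.03 and 0.03 m and height (world z) of spoon_centre below 0.02 m and angle between spoon_centre's own z axis and vertical below 0.15 rad and linear speed of each of lemon, muddler below 0.03 m/s and angle between muddler_centre's own y axis and vertical below 0.2 rad and horizontal distance between muddler_foot and tumbler_mouth below 0.022 m and height (world z) of muddler_foot between 0.093 and 0.168 m and contact force between the fingers and muddler above 0.5 N and contact force between muddler and tumbler below 0.05 N and contact force between muddler and stand below 0.05 N and angle between tumbler_mouth's own z axis and vertical below 0.1 rad); the arm keeps its last pose, push and grip.
It fails at once if the tumbler is pushed more than 30 mm or tipped (distance of tumbler_mouth from where it was at the start of the episode above 0.03 m or angle between tumbler_mouth's own z axis and vertical above 0.4 rad).
It fails at once if the reamer leaves its socket or is pulled at (distance of reamer_centre from where it was at the start of the episode above 0.03 m).
It fails at once if the jigger or the cork is moved more than 30 mm or tipped (distance of any of jigger, cork from where it was at the start of the episode above 0.03 m or angle between any of jigger, cork's own z axis and vertical above 0.6 rad).
It also fails if it takes over 72 s, if anything falls off the work surface, if the arm or the gripper's body presses on something with over 40 N, if the wrist force passes 120 N, or if a joint passes its speed limit or range.

ROBOT

A 7-joint arm with a two-finger parallel gripper is mounted at the origin on a cart in front of the work surface, level with it; the furniture and walls round the work are solid. World frame = base frame: x ahead of the robot, y to its left, z up, the work surface at z = 0. Lengths are in m, angles in rad, forces in N, time in s.
With the tool pointing down it reaches from about 0.4 to 0.925 m from the base axis. Payload 5.6 kg.
Tool frame: the origin (TCP) lies on the mounting face of the last link; the fingertips stand 173 mm ahead of it and the grasp point (between the pads) lies 155 mm ahead of it; z points along the fingers, y is the line along which they close (so a half turn about z gives the same grasp; the last joint's range is limited). The gripper opens to 85 mm and grips with 20 to 120 N. Pads are 22 mm wide; open, the fingers measure 114 mm over their backs; the gripper's body (76 mm by 85 mm) begins 54 mm behind the grasp point. The pads swing forward as they close: fully open they stand 13 mm farther back than shut.
Start: joints at [-1.201, 0.468, -0.012, 1.603, 0.006, 1.071, -0.056], TCP at [0.261, 0.595, 0.405] pointing down, gripper open.
Joint ranges: [-2.53, 2.53], [-0.31, 2.02], [-1.57, 1.55], [0.28, 2.44], [-1.29, 4.43], [0.15, 1.84], [-2.92, 2.92]. Speed limits (rad/s): [2.57, 2.57, 3.14, 3.14, 3.14, 3.14, 3.14].

INTERFACE

Orientations are given as a unit quaternion [x, y, z, w].
In Python, from cell import env gives the robot as it stands.
- The arm moves only by the tool step_arm, never from a script. Its argument "targets" is text: rows parted by semicolons, each of 6 numbers parted by spaces: the shift along the tool's x, y, z as a fraction of full scale, then the turn, a rotation vector about the tool's x, y, z as a fraction of full scale. A call has 1 to 8 rows; each row is the pose to reach, as a shift and turn from the pose commanded when the call began, along the tool's axes at that moment, turning the shorter way round; what a row does not reach only later rows make up. Full scale, the value 1, is 500 mm for a shift and pi rad for a turn. A row lasts 1/10 s, in which the tool goes at most 50 mm and 8.59 degrees, less where a joint would pass 70% of its speed; a pose out of reach is approached as far as the arm can. A call with a number of a shift or a turn outside -1 to 1 is refused whole. A call with a gripper value outside its range is refused whole. "jaw" is the finger opening in mm, from 0 to 85.4, set as the call begins (left out, the last holds). The fingers move at their own pace and stop on an object; "grip_force" is the grip in N (left out, the last holds). Time passes only in rows, so rows that repeat a pose let the fingers close. It gives the time, the measured TCP pose, the force, the opening and the grip force at its end, in the units of the state.
- env.get_state(): the state, without advancing time (a new reading comes with each control period).
- env.read_camera(name): name is "side" or "top" or "wrist"; returns the picture (420x560x3 uint8, red, green, blue); there is no depth.
- env.camera_info(name): a dict with "fx", "fy", "cx", "cy" (pixels), "extrinsics" (4x4, takes a point from world to camera coordinates). Camera axes: x right, y up, looking along -z (the intrinsics and any distortion apply to the point x, -y, -z); pixel columns grow to the right and rows downward; lengths in m; the calibration is good to about 2 mm. A picture is of the moment at which its call begins: read the wrist's pose just before it. camera_info takes no time and is no camera call; for the wrist camera it gives the pose at the moment of the call.
- env.close_job(): hands the job in; it is judged then, once.
The state is a dict: "time": time; "qpos": joint angles; "qvel": joint speeds; "tau": joint torques, N m; "position": TCP position; "ee_rot": TCP orientation; "wrist_force": force on the tool from outside, world axes, zero at the start; "torque": the same for the moment, N m; "gripper_width": opening from 0.0 (shut) to 1.0 (fully open); "grip_force": force on a finger pad.
Only numpy, scipy, OpenCV 4.12 (cv2) and the standard library are available. Lean on these libraries where they do the work, as an engineer would, in place of code of your own. Each camera call takes 0.05 s, during which the arm holds its last target. There are 200 camera calls.

## Working session

There is one attempt and no reset: what is moved stays moved. The work goes in short steps, Python scripts to look and compute and a tool call to move; the robot and the scene stay as the last step left them, time stands still between calls to the robot, and variables do not carry over. Pictures are saved under pics/ and viewed, at most 10 in all, crops included, and the job is handed in when it is done.

Besides the shell and the picture viewer there is one more tool, called after "Emit:" by a JSON object that holds its "api" and its "payload", one argument or row to a line. step_arm: Moves the arm, as the interface text tells. Shift numbers are shares of 500 mm and turn numbers shares of pi rad, none past 1 either way. Its arguments: {"type":"object","properties":{"targets":{"type":"string"},"jaw":{"type":"number"},"grip_force":{"type":"number"}},"required":["targets"]}

```bash
mkdir -p pics; ls
python3 - <<'E'
from cell import env
import cv2,numpy as np
s=env.get_state();print(s['time'],s['position'],s['ee_rot'],s['gripper_width'])
for n in ['top','side']:
    im=env.read_camera(n);cv2.imwrite(f'pics/{n}0.png',cv2.resize(im[:,:,::-1],(800,600),interpolation=cv2.INTER_CUBIC))
    print(n,env.camera_info(n))
E
```

```text
pics
0.0 [0.26066764 0.59515503 0.4037145 ] [ 2.04924775e-01  9.78777314e-01 -8.89086050e-04 -1.24914537e-04] 0.9992581755852147
top {'fx': 398.5560048537111, 'fy': 398.5560048537111, 'cx': 277.836548322275, 'cy': 208.22166891030116, 'extrinsics': array([[-0.01562654, -0.99969054, -0.01935535, -0.11667982],
       [ 0.98139528, -0.01903958,  0.19105181, -0.55736585],
       [-0.19136121, -0.01600977,  0.98138911, -1.25189835],
       [ 0.        ,  0.        ,  0.        ,  1.        ]])}
side {'fx': 425.8581194513456, 'fy': 425.8581194513456, 'cx': 277.0645862262391, 'cy': 219.31488747297593, 'extrinsics': array([[-0.99372549, -0.11122021, -0.01182044,  0.51130165],
       [ 0.05133154, -0.5474091 ,  0.83528938, -0.18177215],
       [-0.09937168,  0.82944158,  0.54968348, -1.55443813],
       [ 0.        ,  0.        ,  0.        ,  1.        ]])}
```

View pics/top0.png

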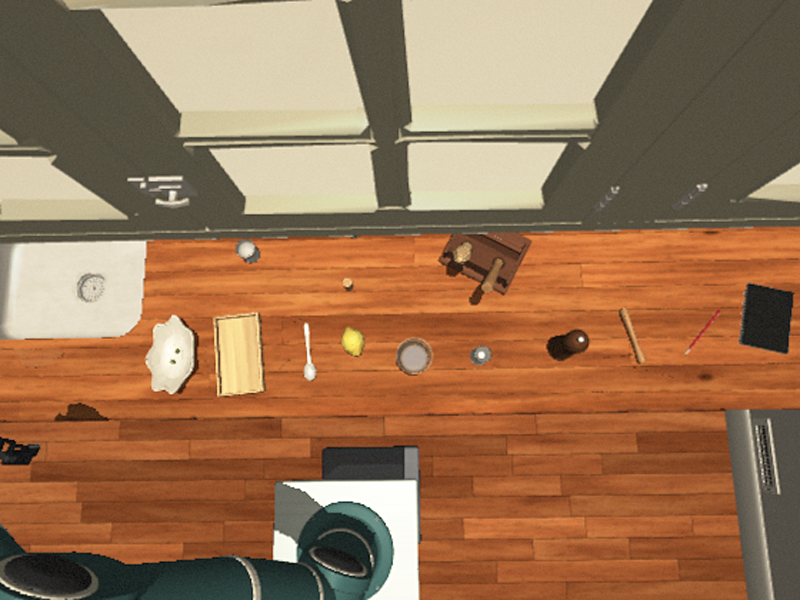

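View pics/side0.png

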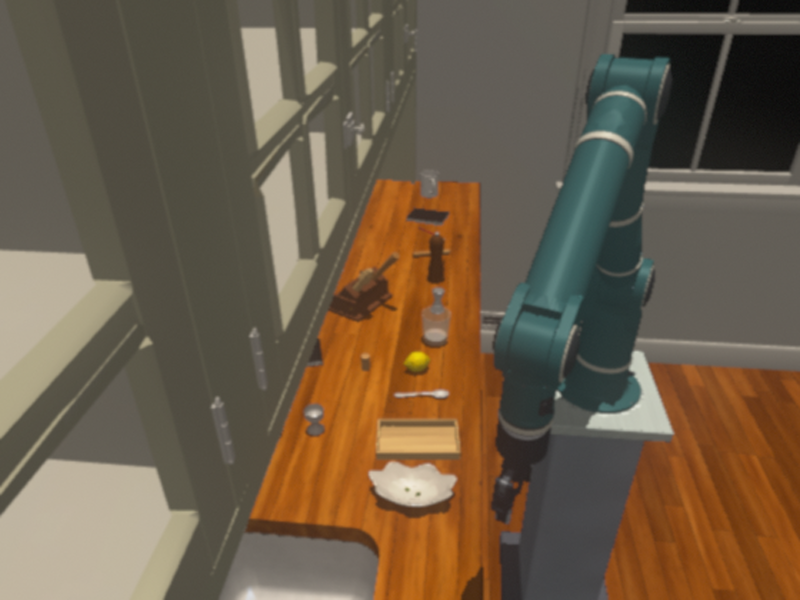

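```bash
cat > h.py <<'E'
from cell import env
import cv2,numpy as np
from scipy.spatial.transform import Rotation as R
def ray(c,u,v):
    T=c['extrinsics'];Rm=T[:3,:3];o=-Rm.T@T[:3,3]
    d=Rm.T@np.array([(u-c['cx'])/c['fx'],-(v-c['cy'])/c['fy'],-1]);return o,d
def at(c,u,v,z):
    o,d=ray(c,u,v);return o+d*(z-o[2])/d[2]
def proj(c,p):
    q=c['extrinsics']@np.append(p,1);return c['cx']+c['fx']*q[0]/-q[2],c['cy']-c['fy']*q[1]/-q[2]
def tri(a,b):
    (o1,d1),(o2,d2)=a,b
    s=np.linalg.lstsq(np.c_[d1,-d2],o2-o1,rcond=None)[0]
    p,q=o1+s[0]*d1,o2+s[1]*d2;return (p+q)/2,np.linalg.norm(p-q)
def go(pos,rot):
    "shift,turn from current pose to (pos, Rotation) in tool axes, fractions"
    s=env.get_state();r=R.from_quat(s['ee_rot'])
    sh=r.inv().apply(np.array(pos)-s['position'])/.5
    tu=(r.inv()*rot).as_rotvec()/np.pi
    print('t',round(s['time'],2),'go',np.round(sh,4),np.round(tu,4))
E
python3 - <<'E'
from h import *
t=cv2.imread('pics/top0.png')
t=cv2.resize(env.read_camera('top')[160:284,70:380,::-1],(800,320),interpolation=cv2.INTER_CUBIC)
s=cv2.resize(env.read_camera('side')[165:245,225:342,::-1],(410,280),interpolation=cv2.INTER_CUBIC)
s2=cv2.resize(env.read_camera('side')[240:360,205:340,::-1],(390,280),interpolation=cv2.INTER_CUBIC)
cv2.imwrite('pics/c1.png',np.vstack([t,np.hstack([s,s2])]))
E
```

```text
(no output)
```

View pics/c1.png

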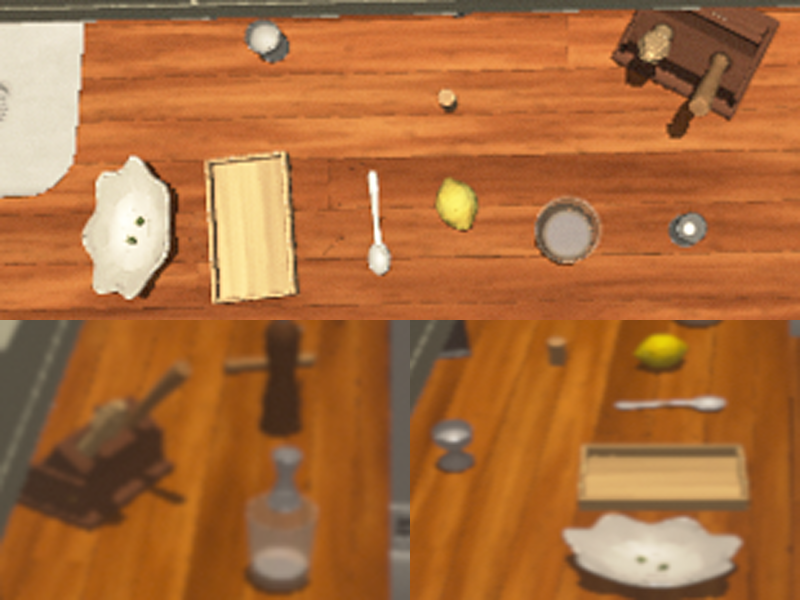

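Run:
```python
from h import *
c=env.camera_info('top');d=env.camera_info('side')
T=lambda u,v:(70+u/2.581,160+v/2.581)
S=lambda u,v:(225+u/3.504,165+(v-320)/3.5)
S2=lambda u,v:(205+u/2.889-410/2.889,240+(v-320)/2.333)
for n,(u,v),z in [('lemon',(457,203),.025),('lem_a',(448,181),.025),('lem_b',(470,227),.025),('sp_a',(372,172),.005),('sp_b',(380,275),.005),
 ('tr1',(207,161),.024),('tr2',(286,153),.024),('tr3',(297,294),.024),('tr4',(214,302),.024),
 ('d_t',(133,156),.045),('d_b',(122,297),.045),('d_l',(83,238),.045),('d_r',(175,235),.045),('tumb',(568,231),.088),('tumbfloor',(568,234),.005),
 ('jig',(687,229),.07),('cork',(446,97),.044),('egg',(264,38),.06),('st1',(778,20),.02),('st2',(733,118),.02),('st3',(612,60),.02)]:
    print(n,np.round(at(c,*T(u,v),z),3))
for n,a,b in [('mudtop',(700,104),(180,370)),('mudmouth',(717,68),(143,408)),('reamtop',(656,36),(106,408))]:
    p,e=tri(ray(c,*T(*a)),ray(d,*S(*b)));print(n,p.round(3),e.round(4))
for n,p,z in [('lemon',S2(661,351),.025),('dishc',S2(653,548),.02)]: print(n,np.round(at(d,*p,z),3))
print('tumb side rim',np.round(at(d,*S(282,503),.088),3), 'base',np.round(at(d,*S(280,572),.0),3))
print(env.camera_info('wrist'), env.get_state()['time'])
print('cam',ray(c,0,0)[0])
```

```text
lemon [ 0.46  -0.023  0.025]
lem_a [ 0.489 -0.011  0.025]
lem_b [ 0.429 -0.039  0.025]
sp_a [0.505 0.09  0.005]
sp_b [0.372 0.078 0.005]
tr1 [0.521 0.302 0.024]
tr2 [0.529 0.199 0.024]
tr3 [0.349 0.18  0.024]
tr4 [0.34  0.284 0.024]
d_t [0.526 0.39  0.045]
d_b [0.348 0.393 0.045]
d_l [0.422 0.447 0.045]
d_r [0.424 0.331 0.045]
tumb [ 0.416 -0.163  0.088]
tumbfloor [ 0.42  -0.164  0.005]
jig [ 0.418 -0.309  0.07 ]
cork [ 0.595 -0.011  0.044]
egg [0.674 0.223 0.06 ]
st1 [ 0.696 -0.447  0.02 ]
st2 [ 0.565 -0.381  0.02 ]
st3 [ 0.646 -0.227  0.02 ]
mudtop [ 0.551 -0.316  0.176] 0.0006
mudmouth [ 0.606 -0.35   0.104] 0.0098
reamtop [ 0.638 -0.272  0.146] 0.0076
lemon [ 0.46  -0.017  0.025]
dishc [0.435 0.384 0.02 ]
tumb side rim [ 0.419 -0.173  0.088] base [ 0.419 -0.162  0.   ]
{'fx': 331.6459140313055, 'fy': 331.6459140313055, 'cx': 283.1686051292087, 'cy': 214.418327848933, 'extrinsics': array([[ 4.01838344e-01,  9.15710575e-01, -2.96508157e-04,
        -6.48755594e-01],
       [-8.69641478e-01,  3.81520537e-01, -3.13314185e-01,
         4.07637556e-02],
       [-2.86791989e-01,  1.26159509e-01,  9.49649479e-01,
        -3.79979617e-01],
       [ 0.00000000e+00,  0.00000000e+00,  0.00000000e+00,
         1.00000000e+00]])} 0.25
cam [ 0.30560813 -0.14729833  1.33282677]
```

```bash
cat >> h.py <<'E'
def down(phi):
    p=np.radians(phi);z=np.array([0,0,-1.]);y=np.array([np.cos(p),np.sin(p),0]);return R.from_matrix(np.c_[np.cross(y,z),y,z])
E
python3 -c "
from h import *
go([.43,.0,.33],down(115))"
```

```text
t 0.25 go [-0.7878 -0.9546  0.1493] [-3.000e-04 -1.000e-04 -2.703e-01]
```

Emit:
{"api": "step_arm", "payload": {
  "targets": "-0.788 -0.955 0.149 0 0 -0.27;-0.788 -0.955 0.149 0 0 -0.27;-0.788 -0.955 0.149 0 0 -0.27;-0.788 -0.955 0.149 0 0 -0.27;-0.788 -0.955 0.149 0 0 -0.27;-0.788 -0.955 0.149 0 0 -0.27;-0.788 -0.955 0.149 0 0 -0.27;-0.788 -0.955 0.149 0 0 -0.27",
  "jaw": 85
}}

```text
time: 1.05
position: [0.3691, 0.2135, 0.3572]
ee_rot: [-0.216, 0.976, 0.0, 0.0]
wrist_force: [1.0, 0.0, 0.7]
gripper_width: 0.997
grip_force: 0.0
```

```bash
python3 -c "
from h import *
go([.43,.0,.33],down(115))"
```

```text
t 1.05 go [ 0.0697 -0.4385  0.0543] [ 0.0001  0.0003 -0.0003]
```

Emit:
{"api": "step_arm", "payload": {
  "targets": "0.07 -0.435 0.054 0 0 0;0.07 -0.435 0.054 0 0 0;0.07 -0.435 0.054 0 0 0;0.07 -0.435 0.054 0 0 0;0.07 -0.435 0.054 0 0 0;0.07 -0.435 0.054 0 0 0"
}}

```text
time: 1.65
position: [0.4293, 0.0003, 0.33]
ee_rot: [-0.213, 0.977, -0.001, -0.0]
wrist_force: [-0.2, 0.9, -0.3]
gripper_width: 0.996
grip_force: 0.0
```

Run:
```python
from h import *
s=env.get_state();c=env.camera_info('wrist');im=env.read_camera('wrist')
cv2.imwrite('pics/w1.png',im[:,:,::-1])
import pickle;pickle.dump(c,open('w1.pkl','wb'))
print(s['position'],ray(c,0,0)[0])
for n,p in [('lemon',[.46,-.02,.025]),('spoon',[.4385,.084,.005]),('tumb',[.417,-.165,.088]),('tcpgrasp',R.from_quat(s['ee_rot']).apply([0,0,.155])+s['position'])]: print(n,np.round(proj(c,p)))
```

```text
[4.29310446e-01 2.72909312e-04 3.29990259e-01] [ 0.35624238 -0.03421099  0.29923473]
lemon [249. 225.]
spoon [360. 241.]
tumb [ 46. 107.]
tcpgrasp [285. 302.]
```

View pics/w1.png

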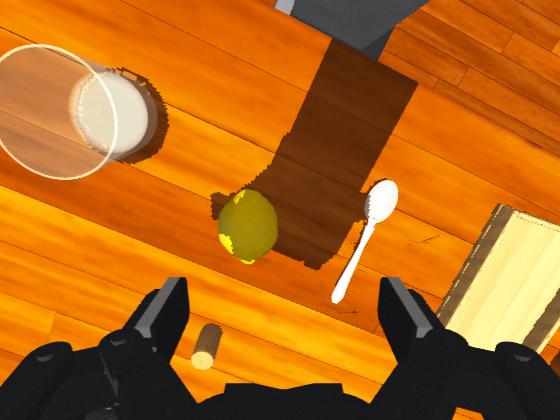

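Run:
```python
from h import *
import pickle;c=pickle.load(open('w1.pkl','rb'))
for n,u,v,z in [('lemon',248,227,.027),('a',249,190,.025),('b',246,263,.025),('sa',386,181,.006),('sb',336,302,.006),('tum',55,112,.088)]: print(n,at(c,u,v,z).round(4))
p=at(c,248,227,.027)
go([p[0],p[1],.18],down(115))
```

```text
lemon [ 0.4613 -0.0204  0.027 ]
a [ 0.4308 -0.0324  0.025 ]
b [ 0.4953 -0.0084  0.025 ]
sa [0.377  0.0768 0.006 ]
sb [0.5075 0.0937 0.006 ]
tum [ 0.4177 -0.1592  0.088 ]
t 1.7 go [-0.0398 -0.0682  0.3001] [-0.     -0.0001 -0.0014]
```

Emit:
{"api": "step_arm", "payload": {
  "targets": "-0.04 -0.068 0.1 0 0 0.025;-0.04 -0.068 0.15 0 0 0.025;-0.04 -0.068 0.23 0 0 0.025;-0.04 -0.068 0.3 0 0 0.025;-0.04 -0.068 0.3 0 0 0.025;-0.04 -0.068 0.3 0 0 0.025"
}}

```text
time: 2.3
position: [0.4613, -0.0178, 0.1804]
ee_rot: [-0.178, 0.984, 0.0, -0.001]
wrist_force: [0.5, -0.2, 0.6]
gripper_width: 0.993
grip_force: 0.0
```

Emit:
{"api": "step_arm", "payload": {
  "targets": "0 0 0 0 0 0;0 0 0 0 0 0;0 0 0 0 0 0;0 0 0 0 0 0;0 0 0 0 0 0;0 0 0 0 0 0;0 0 0 0 0 0",
  "jaw": 30,
  "grip_force": 40
}}

```text
time: 3.0
position: [0.4623, -0.0187, 0.1824]
ee_rot: [-0.178, 0.984, -0.0, 0.002]
wrist_force: [-1.4, -0.3, 11.9]
gripper_width: 0.586
grip_force: 39.3
```

Emit:
{"api": "step_arm", "payload": {
  "targets": "0 0 -0.1 0 0 0;0 0 -0.2 0 0 0;0 0 -0.3 0 0 0;0 0 -0.3 0 0 0"
}}

```text
time: 3.4
position: [0.4634, -0.0191, 0.3373]
ee_rot: [-0.177, 0.984, -0.0, 0.007]
wrist_force: [1.5, 0.6, -0.5]
gripper_width: 0.582
grip_force: 42.0
```

```bash
python3 -c "
from h import *
go([.43,.389,.33],down(180))"
```

```text
t 3.4 go [-0.222   0.7882  0.015 ] [-0.0037  0.0033 -0.3865]
```

Emit:
{"api": "step_arm", "payload": {
  "targets": "-0.22 0.786 0 0 0 -0.386;-0.22 0.786 0 0 0 -0.386;-0.22 0.786 0 0 0 -0.386;-0.22 0.786 0 0 0 -0.386;-0.22 0.786 0 0 0 -0.386;-0.22 0.786 0 0 0 -0.386;-0.22 0.786 0 0 0 -0.386;-0.22 0.786 0 0 0 -0.386"
}}

```text
time: 4.2
position: [0.4271, 0.3814, 0.3308]
ee_rot: [-0.704, 0.71, -0.0, 0.0]
wrist_force: [1.0, 0.0, -0.6]
gripper_width: 0.585
grip_force: 42.1
```

Emit:
{"api": "step_arm", "payload": {
  "targets": "0 0 0 0 0 0;0 0 0 0 0 0;0 0 0 0 0 0"
}}

```text
time: 4.5
position: [0.428, 0.3784, 0.3301]
ee_rot: [-0.701, 0.713, -0.0, -0.0]
wrist_force: [0.3, -0.6, -1.8]
gripper_width: 0.582
grip_force: 42.1
```

```bash
python3 -c "
from h import *
print(env.get_state()['gripper_width'])
go([.43,.389,.212],down(180))"
```

```text
0.5821160899164706
t 4.5 go [-0.0216 -0.0036  0.2361] [-0.     -0.0004 -0.0051]
```

Emit:
{"api": "step_arm", "payload": {
  "targets": "-0.02 -0.004 0.08 0 0 0;-0.02 -0.004 0.16 0 0 0;-0.02 -0.004 0.2 0 0 0;-0.02 -0.004 0.236 0 0 0;-0.02 -0.004 0.236 0 0 0;-0.02 -0.004 0.236 0 0 0"
}}

```text
time: 5.1
position: [0.4306, 0.3887, 0.2127]
ee_rot: [-0.701, 0.713, -0.0, -0.0]
wrist_force: [0.7, 0.7, -0.8]
gripper_width: 0.587
grip_force: 42.1
```

Emit:
{"api": "step_arm", "payload": {
  "targets": "0 0 0 0 0 0;0 0 0 0 0 0;0 0 0 0 0 0;0 0 0 0 0 0;0 0 0 0 0 0",
  "jaw": 72
}}

```text
time: 5.6
position: [0.43, 0.3897, 0.2125]
ee_rot: [-0.702, 0.712, -0.0, 0.0]
wrist_force: [0.4, 0.7, 0.3]
gripper_width: 0.842
grip_force: 0.0
```

Emit:
{"api": "step_arm", "payload": {
  "targets": "0 0 -0.05 0 0 0;0 0 -0.15 0 0 0;0 0 -0.22 0 0 0;0 0 -0.22 0 0 0",
  "jaw": 72
}}

```text
time: 6.0
position: [0.4311, 0.3911, 0.3277]
ee_rot: [-0.702, 0.712, -0.0, 0.005]
wrist_force: [-0.1, 0.9, 0.6]
gripper_width: 0.842
grip_force: 0.0
```

Run:
```python
from h import *
im=env.read_camera('wrist');cv2.imwrite('pics/w2.png',im[:,:,::-1])
print(env.get_state()['grip_force'])
go([.442,.085,.30],down(97.4))
```

```text
0.0
t 6.05 go [ 0.6105 -0.0313  0.0477] [-2.000e-04  2.000e-03  4.544e-01]
```

View pics/w2.png

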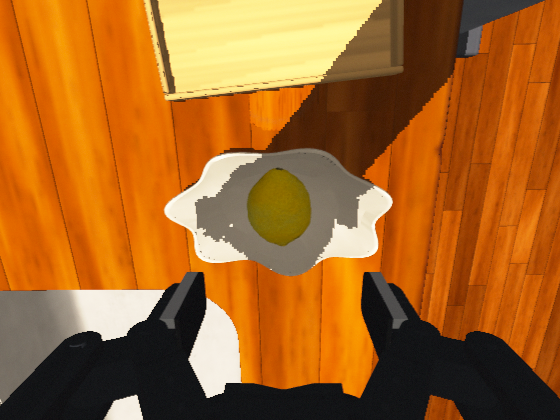

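The lemon (278,207) sits in the middle of the dish. Next is the spoon.

Emit:
{"api": "step_arm", "payload": {
  "targets": "0.61 -0.031 0 0 0 0.454;0.61 -0.031 0.02 0 0 0.454;0.61 -0.031 0.048 0 0 0.454;0.61 -0.031 0.048 0 0 0.454;0.61 -0.031 0.048 0 0 0.454;0.61 -0.031 0.048 0 0 0.454;0.61 -0.031 0.048 0 0 0.454;0.61 -0.031 0.048 0 0 0.454",
  "jaw": 50
}}

```text
time: 6.85
position: [0.4406, 0.0818, 0.2969]
ee_rot: [-0.172, 0.985, -0.001, -0.002]
wrist_force: [0.3, 0.1, 0.2]
gripper_width: 0.588
grip_force: 0.0
```

Emit:
{"api": "step_arm", "payload": {
  "targets": "0 0 0 0 0 0.085;0 0 0 0 0 0.085;0 0 0 0 0 0.085;0 0 0 0 0 0.085"
}}

```text
time: 7.25
position: [0.4408, 0.0846, 0.2974]
ee_rot: [-0.046, 0.999, -0.0, -0.001]
wrist_force: [-0.3, -0.4, -0.5]
gripper_width: 0.586
grip_force: 0.0
```

```bash
python3 -c "
from h import *
go([.442,.085,.176],down(97.4))"
```

```text
t 7.25 go [-0.0028  0.0008  0.2428] [-0.0002 -0.0005 -0.0115]
```

Emit:
{"api": "step_arm", "payload": {
  "targets": "-0.003 0.001 0.09 0 0 -0.011;-0.003 0.001 0.17 0 0 -0.011;-0.003 0.001 0.21 0 0 -0.011;-0.003 0.001 0.24 0 0 -0.011;-0.003 0.001 0.24 0 0 -0.011;-0.003 0.001 0.24 0 0 -0.011"
}}

```text
time: 7.85
position: [0.4426, 0.085, 0.1781]
ee_rot: [-0.063, 0.998, -0.0, -0.0]
wrist_force: [-0.1, -1.2, -0.4]
gripper_width: 0.588
grip_force: 0.0
```

Emit:
{"api": "step_arm", "payload": {
  "targets": "0 0 0 0 0 0;0 0 0 0 0 0;0 0 0 0 0 0;0 0 0 0 0 0;0 0 0 0 0 0;0 0 0 0 0 0;0 0 0 0 0 0",
  "jaw": 5,
  "grip_force": 40
}}

```text
time: 8.55
position: [0.443, 0.0853, 0.1792]
ee_rot: [-0.062, 0.998, 0.0, 0.001]
wrist_force: [-1.1, -0.5, 4.6]
gripper_width: 0.17
grip_force: 39.0
```

Emit:
{"api": "step_arm", "payload": {
  "targets": "0 0 -0.1 0 0 0;0 0 -0.2 0 0 0;0 0 -0.2 0 0 0;0 0 -0.2 0 0 0"
}}

```text
time: 8.95
position: [0.4429, 0.0853, 0.2798]
ee_rot: [-0.062, 0.998, 0.001, 0.002]
wrist_force: [-0.9, -0.1, -0.9]
gripper_width: 0.165
grip_force: 39.5
```

```bash
python3 -c "
from h import *
go([.435,.241,.27],down(96.2))"
```

```text
t 8.95 go [-0.0231  0.3108  0.02  ] [0.0004 0.0012 0.0053]
```

Emit:
{"api": "step_arm", "payload": {
  "targets": "-0.023 0.31 0.02 0 0 0.005;-0.023 0.31 0.02 0 0 0.005;-0.023 0.31 0.02 0 0 0.005;-0.023 0.31 0.02 0 0 0.005;-0.023 0.31 0.1 0 0 0.005;-0.023 0.31 0.17 0 0 0.005;-0.023 0.31 0.186 0 0 0.005;-0.023 0.31 0.186 0 0 0.005"
}}

```text
time: 9.75
position: [0.4341, 0.2396, 0.1842]
ee_rot: [-0.054, 0.999, -0.001, -0.002]
wrist_force: [-0.3, -0.4, -0.8]
gripper_width: 0.167
grip_force: 42.5
```

Emit:
{"api": "step_arm", "payload": {
  "targets": "0 0 0 0 0 0;0 0 0 0 0 0"
}}

```text
time: 9.95
position: [0.4348, 0.24, 0.1851]
ee_rot: [-0.054, 0.999, -0.0, -0.0]
wrist_force: [-0.2, -0.6, -1.6]
gripper_width: 0.165
grip_force: 42.4
```

Emit:
{"api": "step_arm", "payload": {
  "targets": "0 0 0 0 0 0;0 0 0 0 0 0;0 0 0 0 0 0;0 0 0 0 0 0",
  "jaw": 40
}}

```text
time: 10.35
position: [0.4349, 0.2404, 0.1853]
ee_rot: [-0.054, 0.999, 0.0, 0.0]
wrist_force: [0.9, -0.3, 0.3]
gripper_width: 0.471
grip_force: 0.0
```

Emit:
{"api": "step_arm", "payload": {
  "targets": "0 0 -0.05 0 0 0;0 0 -0.15 0 0 0;0 0 -0.25 0 0 0;0 0 -0.35 0 0 0;0 0 -0.35 0 0 0"
}}

```text
time: 10.85
position: [0.4367, 0.2412, 0.3669]
ee_rot: [-0.054, 0.999, 0.004, 0.006]
wrist_force: [1.0, 0.5, 0.5]
gripper_width: 0.464
grip_force: 0.0
```

```bash
cat >> h.py <<'E'
def along(u,y):
    z=-np.array(u)/np.linalg.norm(u);y=np.array(y)-z*np.dot(y,z);y/=np.linalg.norm(y)
    return R.from_matrix(np.c_[np.cross(y,z),y,z])
E
python3 - <<'E'
from h import *
im=env.read_camera('wrist');cv2.imwrite('pics/w3.png',im[:,:,::-1])
u=np.array([-.096,.052,.131]);u/=np.linalg.norm(u)
top=np.array([.551,-.316,.176]);ey=[.465,.885,0]
print(top+u*.255)
go(top+u*.255,along(u,ey))
E
```

```text
[ 0.40744883 -0.23824311  0.37188754]
t 10.9 go [ 0.1599 -0.9462 -0.0212] [ 0.0697 -0.2121  0.181 ]
```

View pics/w3.png

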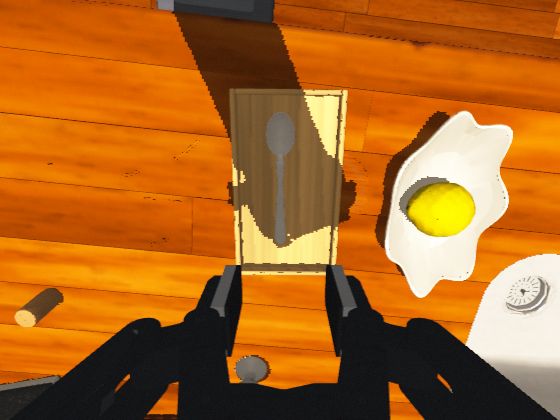

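Emit:
{"api": "step_arm", "payload": {
  "targets": "0.16 -0.946 -0.021 0.07 -0.212 0.181;0.16 -0.946 -0.021 0.07 -0.212 0.181;0.16 -0.946 -0.021 0.07 -0.212 0.181;0.16 -0.946 -0.021 0.07 -0.212 0.181;0.16 -0.946 -0.021 0.07 -0.212 0.181;0.16 -0.946 -0.021 0.07 -0.212 0.181;0.16 -0.946 -0.021 0.07 -0.212 0.181;0.16 -0.946 -0.021 0.07 -0.212 0.181",
  "jaw": 60
}}

```text
time: 11.7
position: [0.4132, -0.1256, 0.3671]
ee_rot: [0.225, 0.914, -0.088, 0.326]
wrist_force: [1.7, 0.6, -0.8]
gripper_width: 0.703
grip_force: 0.0
```

Run:
```python
from h import *
u=np.array([-.096,.052,.131]);u/=np.linalg.norm(u)
top=np.array([.551,-.316,.176]);ey=[.465,.885,0]
go(top+u*.255,along(u,ey))
```

```text
t 11.7 go [-0.0779 -0.2045  0.0555] [-0.0017 -0.0016  0.002 ]
```

Emit:
{"api": "step_arm", "payload": {
  "targets": "-0.078 -0.204 0.055 0 0 0;-0.078 -0.204 0.055 0 0 0;-0.078 -0.204 0.055 0 0 0;-0.078 -0.204 0.055 0 0 0;-0.078 -0.204 0.055 0 0 0"
}}

```text
time: 12.2
position: [0.4131, -0.1862, 0.3662]
ee_rot: [0.221, 0.917, -0.097, 0.319]
wrist_force: [0.4, -0.3, -0.3]
gripper_width: 0.705
grip_force: 0.0
```

Run:
```python
from h import *
import pickle
s=env.get_state();c=env.camera_info('wrist');im=env.read_camera('wrist');pickle.dump((s['position'],s['ee_rot'],c),open('w4.pkl','wb'))
cv2.imwrite('pics/w4.png',im[:,:,::-1])
top=np.array([.551,-.316,.176]);print(s['position'],s['qpos'])
print(proj(c,top),proj(c,[.621,-.355,.085]),proj(c,[.417,-.162,.088]))
```

```text
[ 0.41305517 -0.18617051  0.36623503] [ 0.37781492  0.0932164  -0.07466822  2.31073944  1.12935081  0.16404223
  0.33061079]
(np.float64(227.72625146574396), np.float64(245.33279884669173)) (np.float64(246.64087920757214), np.float64(206.0035025907503)) (np.float64(364.6353033199706), np.float64(-145.9992380247564))
```

View pics/w4.png

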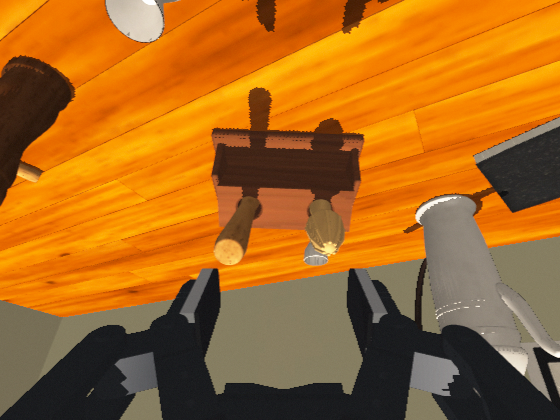

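Run:
```python
from h import *
import pickle
p,q,c=pickle.load(open('w4.pkl','rb'))
t=env.camera_info('top');d=env.camera_info('side')
T=lambda u,v:(70+u/2.581,160+v/2.581)
S=lambda u,v:(225+u/3.504,165+(v-320)/3.5)
w=ray(c,230,251)
print(tri(w,ray(t,*T(700,104))),tri(w,ray(d,*S(180,370))))
top=tri(w,ray(d,*S(180,370)))[0]
m=at(c,252,206,.088);print('mouth',m)
for e in (28,20):
    h=np.array([-.893,.45,0]);a=np.sin(np.radians(e))*h+np.cos(np.radians(e))*np.array([0,0,1])
    g=np.array([.551,-.316,.176])
    u=np.array([-.096,.052,.131]);u/=np.linalg.norm(u)
    g=g-.028*u
    print(e,g,g+a*.155); go(g+a*.155+u*.06,along(a,[.465,.885,0]))
```

```text
(array([ 0.55119403, -0.31476283,  0.18077776]), np.float64(0.0023973326650855776)) (array([ 0.550457  , -0.31215328,  0.18017222]), np.float64(0.003167179642256151))
mouth [ 0.61990308 -0.34692006  0.088     ]
28 [ 0.56676248 -0.32453801  0.15449078] [ 0.50178058 -0.29179237  0.29134766]
t 12.25 go [-0.1004 -0.0905  0.1596] [-0.0144  0.0604  0.0037]
20 [ 0.56676248 -0.32453801  0.15449078] [ 0.51942176 -0.30068211  0.30014314]
t 12.25 go [-0.1422 -0.09    0.1706] [-0.014   0.1048  0.0029]
```

```bash
cat >> h.py <<'E'
u=np.array([-.568,.28,.774]);u/=np.linalg.norm(u);top=np.array([.551,-.314,.18]);ey=np.array([.442,.897,0]);g=top-.028*u
h=np.array([-.897,.442,0])
def tilt(e): return np.sin(np.radians(e))*h+np.cos(np.radians(e))*np.array([0,0,1])
E
python3 -c "
from h import *
a=tilt(25);print(g,g+a*.155+u*.06)
go(g+a*.155+u*.06,along(a,ey))"
```

```text
[ 0.5669032  -0.32183961  0.15832908] [ 0.47406618 -0.27608687  0.34524447]
t 12.25 go [-0.1204 -0.0898  0.1556] [-0.0164  0.0769 -0.0039]
```

Emit:
{"api": "step_arm", "payload": {
  "targets": "-0.12 -0.09 0.1 -0.016 0.077 -0.004;-0.12 -0.09 0.155 -0.016 0.077 -0.004;-0.12 -0.09 0.155 -0.016 0.077 -0.004;-0.12 -0.09 0.155 -0.016 0.077 -0.004;-0.12 -0.09 0.155 -0.016 0.077 -0.004"
}}

```text
time: 12.75
position: [0.4775, -0.2716, 0.3456]
ee_rot: [0.217, 0.952, -0.047, 0.211]
wrist_force: [-0.1, -0.3, 0.2]
gripper_width: 0.699
grip_force: 0.0
```

```bash
python3 -c "
from h import *
print(env.get_state()['qpos'])
a=tilt(25)
go(g+a*.155+u*.06,along(a,ey))"
```

```text
[ 0.74467347  0.32436036 -0.33654243  2.03240861  0.2866196   0.37795191
  1.32577406]
t 12.75 go [ 0.0023 -0.011  -0.0003] [ 0.0016 -0.0003  0.0025]
```

Emit:
{"api": "step_arm", "payload": {
  "targets": "0.002 -0.008 0 0.0016 0 0.0025;0.002 -0.008 0 0.0016 0 0.0025"
}}

```text
time: 12.95
position: [0.473, -0.2745, 0.3449]
ee_rot: [0.223, 0.951, -0.051, 0.21]
wrist_force: [0.2, -0.3, 0.1]
gripper_width: 0.701
grip_force: 0.0
```

```bash
python3 -c "
from h import *
a=tilt(25)
c=env.camera_info('wrist');im=env.read_camera('wrist');cv2.imwrite('pics/w5.png',im[:,:,::-1])
print(proj(c,top),proj(c,[.62,-.348,.086]))
go(g+a*.155,along(a,ey))"
```

```text
(np.float64(284.53063065944866), np.float64(283.11110960850726)) (np.float64(284.5181908677361), np.float64(245.7515905755046))
t 13.0 go [-0.0329 -0.0033  0.1183] [-0.001   0.0001  0.0001]
```

View pics/w5.png

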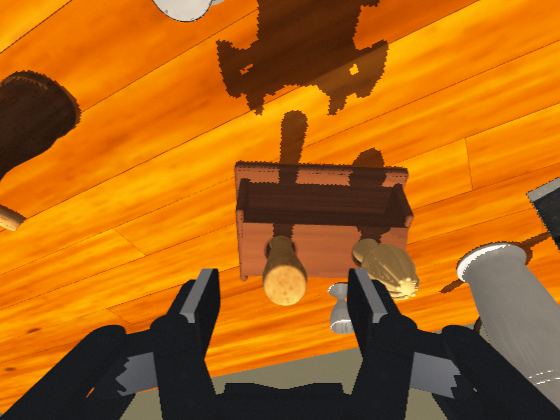

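The muddler's top (285,285) sits midway between the fingers and matches the prediction.

Emit:
{"api": "step_arm", "payload": {
  "targets": "-0.01 -0.003 0.03 0 0 0;-0.018 -0.003 0.06 0 0 0;-0.025 -0.003 0.09 0 0 0;-0.033 -0.003 0.118 0 0 0;-0.033 -0.003 0.118 0 0 0;-0.033 -0.003 0.118 0 0 0",
  "jaw": 50
}}

```text
time: 13.6
position: [0.5092, -0.2927, 0.3003]
ee_rot: [0.221, 0.951, -0.051, 0.212]
wrist_force: [0.0, 0.3, -0.1]
gripper_width: 0.585
grip_force: 0.0
```

Emit:
{"api": "step_arm", "payload": {
  "targets": "0 0 0 0 0 0;0 0 0 0 0 0;0 0 0 0 0 0;0 0 0 0 0 0;0 0 0 0 0 0;0 0 0 0 0 0",
  "jaw": 10,
  "grip_force": 80
}}

```text
time: 14.2
position: [0.509, -0.2939, 0.3007]
ee_rot: [0.222, 0.95, -0.051, 0.212]
wrist_force: [-3.5, 1.0, 5.5]
gripper_width: 0.253
grip_force: 78.2
```

```bash
python3 -c "
from h import *
s=env.get_state();print(s['position'])
# socket axis 32 deg
ax=tilt(32)
go(s['position']+u*.1,R.from_quat(s['ee_rot']))"
```

```text
[ 0.50898225 -0.29392353  0.30071218]
t 14.2 go [ 0.0487 -0.0006 -0.194 ] [0. 0. 0.]
```

Emit:
{"api": "step_arm", "payload": {
  "targets": "0.01 0 -0.04 0 0 0;0.02 0 -0.08 0 0 0;0.03 0 -0.12 0 0 0;0.04 0 -0.16 0 0 0;0.049 0 -0.194 0 0 0;0.049 0 -0.194 0 0 0"
}}

```text
time: 14.8
position: [0.4521, -0.2651, 0.3791]
ee_rot: [0.222, 0.95, -0.051, 0.213]
wrist_force: [1.1, -0.1, -0.7]
gripper_width: 0.25
grip_force: 78.4
```

```bash
python3 -c "
from h import *
s=env.get_state();print(s['qpos'])
# rod in tool frame
r0=R.from_quat([.222,.95,-.051,.212])
ut=r0.inv().apply(u);gt=r0.inv().apply(top-.187*u-np.array([.509,-.2939,.3007]));print('ut,foot in tool',ut,gt)
r=R.from_quat(s['ee_rot']);print('foot now',s['position']+r.apply(gt))
rot=along(tilt(-14),ey)
print(rot.apply(ut))
p=np.array([.4177,-.161,.25])-rot.apply(gt);print(p);go(p,rot)
"
```

```text
[ 0.81330258  0.23749113 -0.39094043  2.05918341  0.2304949   0.42826056
  1.37592226]
ut,foot in tool [ 0.2434827  -0.00325586 -0.96989978] [-0.03627417  0.00156714  0.3104057 ]
foot now [ 0.60088738 -0.33767537  0.11405233]
[-0.00288635 -0.00220742  0.9999934 ]
[ 0.45279477 -0.18004014  0.55996097]
t 14.8 go [-0.088   0.1521 -0.359 ] [-0.0009  0.2185 -0.0003]
```

Emit:
{"api": "step_arm", "payload": {
  "targets": "0 0 -0.1 0 0 0;-0.03 0 -0.2 0 0.05 0;-0.06 0.05 -0.3 0 0.1 0;-0.088 0.1 -0.359 0 0.15 0;-0.088 0.152 -0.359 -0.001 0.218 0;-0.088 0.152 -0.359 -0.001 0.218 0;-0.088 0.152 -0.359 -0.001 0.218 0;-0.088 0.152 -0.359 -0.001 0.218 0"
}}

```text
time: 15.6
position: [0.4539, -0.1818, 0.5569]
ee_rot: [0.226, 0.966, 0.028, -0.119]
wrist_force: [-0.9, -0.3, -0.3]
gripper_width: 0.248
grip_force: 78.3
```

Run:
```python
from h import *
s=env.get_state();print(s['qpos'],s['gripper_width'])
t=cv2.resize(env.read_camera('top')[180:280,220:350,::-1],(520,400),interpolation=cv2.INTER_CUBIC)
d=cv2.resize(env.read_camera('side')[130:260,250:340,::-1],(277,400),interpolation=cv2.INTER_CUBIC)
cv2.imwrite('pics/f1.png',np.hstack([t,d]))
gt=[-.0363,.0016,.3104];ut=[.2435,-.0033,-.9699];r=R.from_quat(s['ee_rot'])
f=s['position']+r.apply(gt);print('foot',f,r.apply(ut))
D=env.camera_info('side');print('side foot',proj(D,f),'top',proj(D,f+.187*r.apply(ut)))
rot=along(tilt(-14),ey);go(np.array([.4177,-.161,.25])-rot.apply(gt),rot)
```

```text
[ 0.78690471  0.17377319 -0.5289285   1.6910915   0.03684755  1.54039411
  1.35953929] 0.24792239965242255
foot [ 0.4187867  -0.16226428  0.2469832 ] [-0.00271906 -0.00342311  0.99999502]
side foot (np.float64(306.5084859597686), np.float64(183.30721821578462)) top (np.float64(308.06055666053203), np.float64(136.180194390006))
t 15.7 go [ 0.0032  0.0023 -0.0042] [ 0.0004 -0.0001 -0.0008]
```

View pics/f1.png

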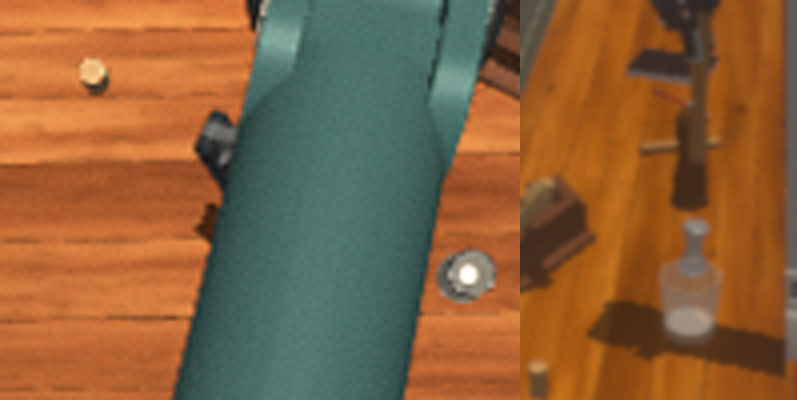

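Run:
```python
from h import *
gt=[-.0363,.0016,.3104]
rot=along(tilt(-14),ey);go(np.array([.419,-.161,.125])-rot.apply(gt),rot)
```

```text
t 15.7 go [-0.0596  0.0033  0.2378] [ 0.0004 -0.0001 -0.0008]
```

Emit:
{"api": "step_arm", "payload": {
  "targets": "-0.015 0.003 0.06 0 0 0;-0.03 0.003 0.12 0 0 0;-0.045 0.003 0.18 0 0 0;-0.06 0.003 0.238 0 0 0;-0.06 0.003 0.238 0 0 0;-0.06 0.003 0.238 0 0 0;-0.06 0.003 0.238 0 0 0;-0.06 0.003 0.238 0 0 0"
}}

```text
time: 16.5
position: [0.4547, -0.1795, 0.4375]
ee_rot: [0.226, 0.967, 0.028, -0.117]
wrist_force: [-0.0, -0.4, -0.4]
gripper_width: 0.248
grip_force: 78.5
```

Run:
```python
from h import *
s=env.get_state();c=env.camera_info('wrist');w=env.read_camera('wrist')[:,:,::-1]
gt=[-.0363,.0016,.3104];r=R.from_quat(s['ee_rot']);f=s['position']+r.apply(gt);print('foot',f)
d=cv2.resize(env.read_camera('side')[150:250,280:340,::-1],(240,400),interpolation=cv2.INTER_CUBIC)
D=env.camera_info('side')
print(proj(c,f),proj(c,[.4177,-.161,.088]),proj(D,f))
cv2.imwrite('pics/f2.png',np.hstack([cv2.resize(w,(533,400)),d]))
```

```text
foot [ 0.42041915 -0.16046129  0.12749735]
(np.float64(285.82997715168494), np.float64(239.37501625722993)) (np.float64(283.8311240039559), np.float64(231.44402004143933)) (np.float64(305.26130424722413), np.float64(210.55152326645631))
```

View pics/f2.png

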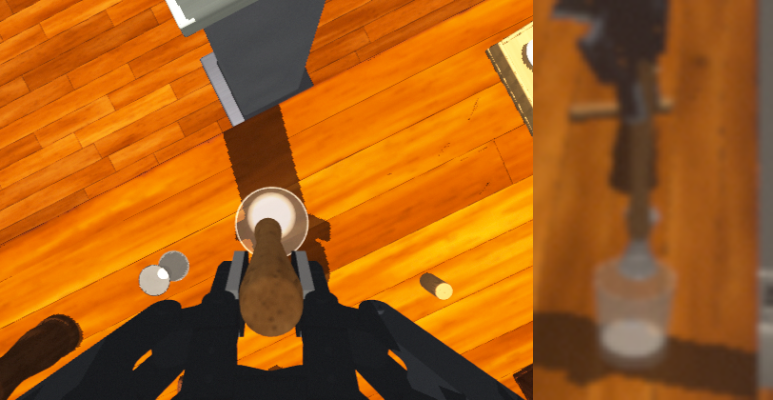

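Emit:
{"api": "step_arm", "payload": {
  "targets": "0 0 0 0 0 0;0 0 0 0 0 0;0 0 0 0 0 0;0 0 0 0 0 0;0 0 0 0 0 0"
}}

```text
time: 17.1
position: [0.4543, -0.1794, 0.4359]
ee_rot: [0.226, 0.966, 0.028, -0.119]
wrist_force: [0.3, -0.2, -1.3]
gripper_width: 0.251
grip_force: 78.5
```

```bash
python3 -c "
from cell import env
print(env.close_job())"
```

```text
the job is handed in; nothing more can be done
None
```

I handed the job in at about 17 s, with no verdict returned: the lemon is in the dish, the spoon is in the tray, and the muddler is held upright and still, foot down, about 38 mm above the tumbler's rim and within about 8 mm of its centre by my estimate.

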